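# Slide the carton home in the stock lane

### The arm

A 6-joint arm with a two-finger parallel gripper is mounted at the origin on the work surface. World frame = base frame: x ahead of the robot, y to its left, z up, the work surface at z = 0. Lengths are in m, angles in rad, forces in N, time in s.
With the tool pointing down it reaches from about 0.275 to 0.725 m from the base axis. Payload 5.6 kg.
Tool frame: the origin (TCP) lies between the finger pads; the fingertips stand 22 mm ahead of it and the grasp point (between the pads) lies 3 mm ahead of it (robot.tcp_to_tips is the distance from the TCP to the fingertips, in m); z points along the fingers, y is the direction in which the jaws open and shut (so a half turn about z gives the same grasp; the last joint's range is limited). The gripper opens to 85 mm and grips with 20 to 120 N. Pads are 22 mm wide; open, the fingers measure 114 mm over their backs; the gripper's body (76 mm by 85 mm) begins 54 mm behind the grasp point. The pads swing forward as they close: fully open they stand 13 mm farther back than shut.
Start: joints at [1.489, 0.255, 0.108, 0, -1.424, -0.285], TCP at [0.197, 0.513, 0.253] pointing down, gripper open.
Joint ranges: [-2.95, 2.95], [-1.21, 1.97], [-1.09, 1.5], [-2.87, 1.71], [-2.94, -0.07], [-3.05, 3.05]. Speed limits (rad/s): [2.57, 2.57, 3.14, 3.14, 3.14, 3.14].

### API

Orientations are given as a unit quaternion [x, y, z, w].
In Python, from bench import observe, vision, robot gives the robot as it stands.
- The arm moves only by the tool play_rows, never from a script. Its argument "commands" is a list of rows, each a list of 5 numbers: the shift along the tool's x, y, z in mm, then the turn about the tool's z in degrees, then the finger opening in mm, from 0 to 85.4. A call has exactly 10 rows; each row is the pose to reach, as a shift and turn from the pose measured when the call began, along the tool's axes at that moment; what a row does not reach only later rows make up. A row lasts 1/12 s, in which the tool goes at most 41.7 mm and 7.16 degrees, less where a joint would pass 70% of its speed; a pose out of reach is approached as far as the arm can. A call with a gripper value outside its range is refused whole. The fingers move at their own pace and stop on an object; "force" is the grip in N (left out, the last holds). Time passes only in rows, so rows that repeat a pose let the fingers close, or fill a call up. It gives the time, the measured TCP pose, the force and the opening at its end, in the units of the state.
- observe(): the state, without advancing time (a new reading comes with each control period).
- vision.snapshot(name): name is "side" or "top" or "wrist"; returns the picture (400x640x3 uint8, red, green, blue); there is no depth.
- vision.get_calibration(name): a dict with "vertical_fov" (degrees; the focal length in pixels is half the picture's height over the tangent of half this angle, whatever the lens; pixels are square), "cx", "cy" (the principal point, pixels), "D" ([k1, k2, p1, p2, k3] as OpenCV has them; the pictures are not rectified), "rvec" (rotation vector, rad) and "tvec" (3), from world to camera coordinates, as OpenCV has them; the wrist camera has in their place "tool_from_camera" (4x4, takes a point from camera to tool coordinates, whose origin is the TCP and whose axes are the flange's). Camera axes: x right, y down, z forward; pixel columns grow to the right and rows downward; lengths in m; the calibration is good to about 2 mm. A picture is of the moment at which its call begins: read the wrist's pose just before it. get_calibration takes no time and is no camera call.
- robot.close_job(): hands the job in, once; it reports no verdict.
The state is a dict: "time_s": time; "qpos": joint angles; "joint_vel": joint speeds; "effort": joint torques, N m; "ee_pos": TCP position; "tcp_rot": TCP orientation; "force": force on the tool from outside, world axes, zero at the start; "torque": the same for the moment, N m; "width": finger opening in m.
Only numpy, scipy, OpenCV 4.12 (cv2) and the standard library are available. Lean on these libraries where they do the work, as an engineer would, in place of code of your own. Each camera call takes 0.05 s, during which the arm holds its last target. There are 200 camera calls.

### The job

Push the cardboard carton straight down the lane between the two red guide rails until it is fully home at the dark end stop, squaring it up in front of the mouth first if it stands crooked or off to one side. The rails are only clipped in, so neither the carton nor the robot may touch them. Push steadily with the fingers only: do not lift, tip or fling the carton, leave everything else where it stands, and finish clear of the carton.

Things in the scene. Friction and masses are not known exactly. Their poses are not given: they have to be found in the camera images.
- carton: Brown cardboard carton with a pale tape strip along its top, 110 mm long (its x), 90 mm wide (its y), 70 mm tall; 0.25 to 0.5 kg. Origin: centre of its underside; z up. It starts on the white plate in front of the lane's mouth, up to 25 mm off the lane's centre line and up to 0.25 rad askew to it.
- lane: Fixed white plate, 400 mm (its x) by 200 mm (its y), 6 mm thick, on the table. Origin: centre of its underside; +x is the way in, z up. x -200 to -20 mm is bare; from x -20 (blue line, the mouth) to +180 two rails flank a lane 118 mm wide centred on y = 0. The face of a dark end stop, 46 mm tall, is at x = +180; a green patch before it, as big as the carton, is the carton's place.
- rail_near: Red guide rail on the robot's side of the lane, 200 mm long, 8 mm thick, 20 mm tall above the plate (its top 26 mm above the table). Origin: middle of its underside, at lane x = +80, y = -63 mm. Its x runs along the lane.
- rail_far: Red guide rail on the side of the lane away from the robot, same size. Origin: middle of its underside, at lane x = +80, y = +63 mm.
- mouth (a point): Centre of the lane's mouth, on the top of the plate at the blue line; axes as the lane's.
- home (a point): Point on the plate's top, 55 mm before the end stop's face on the lane's centre line, where the carton's origin lies when it is fully home; axes as the lane's.
- sauce: Red squeeze bottle, 52 mm across, 150 mm tall, standing loose; origin: centre of its underside. To be left alone.
- spice: Amber spice jar with black cap, 50 mm across, 90 mm tall, standing loose; origin: centre of its underside. To be left alone.
- can: Food can with a yellow band, 66 mm across, 100 mm tall, standing loose; origin: centre of its underside. To be left alone.
- ramekin: Small white bowl, 70 mm across, 40 mm tall, standing loose; origin: centre of its underside. To be left alone.
- beaker: Blue plastic cup, 66 mm across, 90 mm tall, standing loose; origin: centre of its underside. To be left alone.
- turner: Kitchen turner (spatula) with a wooden handle, lying loose on the table, roughly along x, at the robot's right. To be left alone.
There are look-alikes about, which are no part of the job. Leave any pink or turquoise look-alike of the carton alone.

How it is judged:
On the way, in this order (a step that is already met when the one before it is completed fails the run):
1. the carton's front is between the rails, still on its way (y of carton in the frame of lane between -0.014 and 0.014 m and x of carton in the frame of lane between -0.06 and 0.09 m), for 0.1 s.
2. the carton is home at the end stop (y of carton in the frame of lane between -0.014 and 0.014 m and x of carton in the frame of lane above 0.113 m), for 0.2 s.
At the end, for the whole second after the job is handed in: The carton lies flat and at rest on the plate between the rails, its front within 12 mm of the end stop, within 14 mm of the lane's centre line and within 0.12 rad of its direction (all of step 2 and z of carton in the frame of lane below 0.009 m and angle between the x axis of carton and the x axis of lane, either way round below 0.12 rad and angle between carton's own z axis and vertical below 0.05 rad and linear speed of carton below 0.01 m/s); the robot touches nothing.
It fails at once if a guide rail is touched, by the carton or by the robot (contact force between any of rail_near, rail_far and anything else above 0.3 N).
It fails at once if the carton is lifted (more than 8 mm) or tipped (more than 0.2 rad) (z of carton in the frame of lane above 0.014 m or angle between carton's own z axis and vertical above 0.2 rad).
It fails at once if the carton is flung (faster than 0.4 m/s) rather than pushed (linear speed of carton above 0.4 m/s).
It fails at once if another thing is moved (20 mm) or knocked over (distance of any of sauce, spice, can, ramekin, beaker, turner from where it was at the start of the episode above 0.02 m or angle between any of sauce, spice, can, ramekin, beaker's own z axis and vertical above 0.3 rad).
It also fails if it takes over 67 s, if anything falls off the work surface, if the arm or the gripper's body presses on something with over 40 N, if the wrist force passes 120 N, or if a joint passes its speed limit or range.

## Working session

There is one attempt and no reset: what is moved stays moved. The work goes in short steps, Python scripts to look and compute and a tool call to move; the robot and the scene stay as the last step left them, time stands still between calls to the robot, and variables do not carry over. Pictures are saved under pics/ and viewed, about 8 in all and at most 12, crops included, and the job is handed in when it is done.

Besides the shell and the picture viewer there is one more tool, called after "Request:" as name(argument=value, ...), one argument or row to a line, values as JSON. play_rows: Moves the arm, as the interface text tells. Its arguments: {"type":"object","properties":{"commands":{"type":"array","items":{"type":"array","items":{"type":"number"}}},"force":{"type":"number"}},"required":["commands"]}

```bash
mkdir -p pics; ls; cat > h.py <<'E'
import numpy as np, cv2
from bench import observe, vision, robot
from scipy.spatial.transform import Rotation as R
def cam(name):
    c=vision.get_calibration(name); f=200/np.tan(np.radians(c["vertical_fov"])/2)
    K=np.array([[f,0,c["cx"]],[0,f,c["cy"]],[0,0,1.]]); return c,K,np.array(c["D"],float)
def ext(name,c,st=None):
    if "rvec" in c: return cv2.Rodrigues(np.array(c["rvec"],float))[0],np.array(c["tvec"],float).ravel()
    T=np.eye(4);T[:3,:3]=R.from_quat(st["tcp_rot"]).as_matrix();T[:3,3]=st["ee_pos"]
    M=np.linalg.inv(T@np.array(c["tool_from_camera"])); return M[:3,:3],M[:3,3]
def toworld(name,px,z,st=None):
    c,K,D=cam(name);Rm,t=ext(name,c,st)
    u=cv2.undistortPoints(np.array(px,float).reshape(-1,1,2),K,D).reshape(-1,2)
    d=np.c_[u,np.ones(len(u))]@Rm; o=-Rm.T@t
    z=np.broadcast_to(z,len(u)); return o+d*((z-o[2])/d[:,2])[:,None]
def topix(name,P,st=None):
    c,K,D=cam(name);Rm,t=ext(name,c,st)
    return cv2.projectPoints(np.array(P,float).reshape(-1,1,3),cv2.Rodrigues(Rm)[0],t,K,D)[0].reshape(-1,2)
def snap(name,fn):
    st=observe(); im=vision.snapshot(name); cv2.imwrite(fn,im[:,:,::-1]); return st,im
E
python3 - <<'E'
from h import *
s,_=snap("top","pics/top0.png");snap("side","pics/side0.png");print(s)
E
```

```text
pics
{'time_s': 0.0, 'qpos': array([ 1.48859581e+00,  2.55748571e-01,  1.07025246e-01, -4.65193561e-04,
       -1.42387993e+00, -2.84587093e-01]), 'joint_vel': array([-2.83082981e-03,  1.20360813e-04, -1.28553737e-03, -7.94737448e-04,
        2.71115440e-03,  6.62623291e-06]), 'effort': array([ 5.07992772e-04, -3.86633348e+01,  2.37935704e+01,  5.36514536e+00,
       -6.16800156e-03,  3.91708980e-06]), 'ee_pos': array([0.1970323 , 0.51302608, 0.25240457]), 'tcp_rot': array([ 9.83223762e-01, -1.82401112e-01, -1.37614919e-04,  9.22081302e-04]), 'force': array([ 0.14497636, -0.30345599,  0.17209557]), 'torque': array([-0.06053602,  0.04117236, -0.03509979]), 'width': 0.08538482605268598}
```

View pics/top0.png

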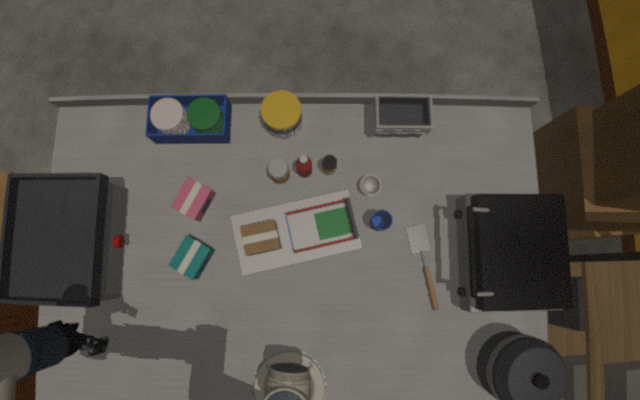

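View pics/side0.png

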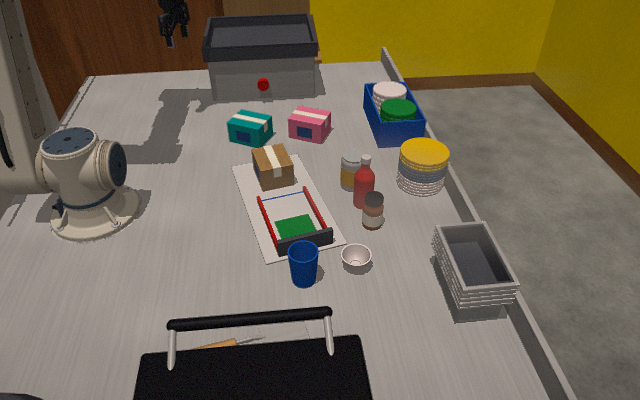

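The top view shows three cartons: brown at (261,238), on the plate at the lane's mouth; pink at (193,198); turquoise at (190,257). The brown one with the pale tape fits the description. The rails are at (287-357, 203-248), the green patch at (334,223), and the loose bottles, can, bowl and cup are nearby. I'll measure and enlarge a crop.

```bash
python3 - <<'E'
from h import *
im=cv2.imread("pics/top0.png")
cv2.imwrite("pics/crop0.png",cv2.resize(im[180:285,220:400],None,fx=4.4,fy=4.4,interpolation=cv2.INTER_CUBIC))
hsv=cv2.cvtColor(im,cv2.COLOR_BGR2HSV)
def rect(m,z,n):
    k,l,s,c=cv2.connectedComponentsWithStats(m.astype(np.uint8)); i=1+np.argmax(s[1:,4])
    pts=np.argwhere(l==i)[:,::-1]; w=toworld("top",pts,z)[:,:2]
    r=cv2.minAreaRect((w*1000).astype(np.float32)); print(n,s[i],r)
roi=np.zeros(im.shape[:2],bool);roi[185:280,225:365]=1
H,S,V=[hsv[...,i] for i in range(3)]
rect(roi&(H>45)&(H<75)&(S>120),.006,"green")
rect(roi&(S<40)&(V>150),.006,"plate")
car=np.zeros_like(roi);car[212:262,236:284]=1
m=car&(H>8)&(H<25)&(S>50)
rect(cv2.morphologyEx(m.astype(np.uint8),cv2.MORPH_CLOSE,np.ones((9,9)))>0,.076,"carton")
for n,p,z in [("blue cup",(381,220),.09),("bowl",(370,185),.04),("spice",(330,163),.09),("sauce",(304,160),.15),("can?",(277,168),.1),("turner",(418,238),0)]: print(n,toworld("top",[p],z)[0])
E
```

```text
Traceback (most recent call last):
ValueError: attempt to get argmax of an empty sequence
```

View pics/crop0.png

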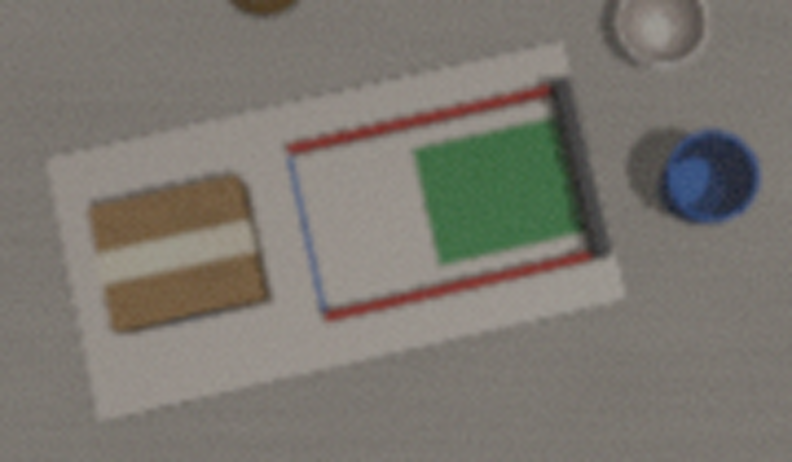

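The crop confirms the brown carton with pale tape. Its top corners are at crop (90,203), (240,176), (268,300), (114,331). The plate corners are at crop (50,158), (562,42), (625,297), (97,418), and the blue line runs (290,150)-(325,315).

```bash
python3 - <<'E'
from h import *
f=lambda a:(np.array(a,float)+.5)/4.4-.5+[220,180]
pl=toworld("top",f([(50,158),(562,42),(625,297),(97,418)]),.006)[:,:2]
ct=toworld("top",f([(90,203),(240,176),(268,300),(114,331)]),.076)[:,:2]
rl=toworld("top",f([(290,148),(552,90),(590,257),(327,316)]),.026)[:,:2]
print("sides",[np.linalg.norm(q-np.roll(q,-1,0),axis=1).round(3) for q in(pl,ct,rl)])
def ang(q): v=q[1]-q[0]+q[2]-q[3]; return np.arctan2(v[1],v[0])
for q in(pl,ct,rl): print(q.mean(0).round(4),ang(q).round(3))
a=ang(pl);c=pl.mean(0);U=np.array([[np.cos(a),np.sin(a)],[-np.sin(a),np.cos(a)]])
print("carton in lane",U@(ct.mean(0)-c),ang(ct)-a, "rails mid",U@(rl.mean(0)-c), ang(rl)-a)
for n,p,z in [("cup",(381,220),.09),("bowl",(370,185),.04),("spice",(330,163),.09),("sauce",(304,160),.15),("can?",(277,168),.1),("turner",(418,238),0),("pink",(193,198),.07),("turq",(190,257),.07)]:
  w=toworld("top",[p],z)[0]; print(n,w.round(3),(U@(w[:2]-c)).round(3))
print(R.from_quat(observe()["tcp_rot"]).as_matrix().round(3)); print(vision.get_calibration("wrist"))
E
```

```text
sides [array([0.393, 0.196, 0.397, 0.196]), array([0.107, 0.089, 0.109, 0.091]), array([0.197, 0.126, 0.196, 0.126])]
[ 0.4889 -0.017 ] -1.343
[0.4656 0.0888] -1.378
[ 0.506  -0.0951] -1.348
carton in lane [-0.10835805  0.00120442] -0.03470653143150515 rails mid [ 0.07988814 -0.00093796] -0.005460865800883896
cup [ 0.517 -0.282  0.09 ] [ 0.264 -0.032]
bowl [ 0.636 -0.258  0.04 ] [0.268 0.089]
spice [ 0.696 -0.126  0.09 ] [0.153 0.177]
sauce [ 0.689 -0.047  0.15 ] [0.074 0.188]
can? [0.677 0.038 0.1  ] [-0.011  0.196]
turner [ 0.468 -0.419  0.   ] [ 0.387 -0.111]
pink [0.587 0.305 0.07 ] [-0.291  0.169]
turq [0.403 0.306 0.07 ] [-0.334 -0.011]
[[ 0.933 -0.359 -0.001]
 [-0.359 -0.933 -0.002]
 [ 0.     0.002 -1.   ]]
{'vertical_fov': 70.02472158453541, 'cx': 320.946799876657, 'cy': 195.6460303770578, 'D': array([-0.05141167,  0.        ,  0.        ,  0.        ,  0.        ]), 'tool_from_camera': array([[-4.91186347e-04, -9.46595173e-01, -3.22424158e-01,
         8.34519419e-02],
       [ 9.99999059e-01, -5.20510370e-05, -1.37060023e-03,
        -1.72967291e-04],
       [ 1.28062105e-03, -3.22424528e-01,  9.46594308e-01,
        -1.20596528e-01],
       [ 0.00000000e+00,  0.00000000e+00,  0.00000000e+00,
         1.00000000e+00]])}
```

Request:
play_rows(
  commands=[
    [20,15,0,3,85],
    [45,33,0,9,85],
    [70,53,0,15,80],
    [97,73,0,21,75],
    [124,93,0,27,70],
    [151,113,0,33,65],
    [178,133,0,39,60],
    [205,153,0,45,55],
    [230,173,0,51,50],
    [250,190,0,56,50],
  ],
)

```text
time_s: 0.93
ee_pos: [0.3628, 0.244, 0.2526]
tcp_rot: [0.781, -0.625, 0.0, 0.001]
force: [0.7, -0.1, -0.8]
width: 0.0501
```

```bash
cat > go.py <<'E'
from h import *
import sys
A=-1.345;C=np.array([.489,-.017])
def lane(p,A=A,C=C):
    U=np.array([[np.cos(A),np.sin(A)],[-np.sin(A),np.cos(A)]]);return U@(np.array(p)[:2]-C)
def towards(lx,ly,z,A=A,C=C):
    s=observe();M=R.from_quat(s["tcp_rot"]).as_matrix()
    u=np.array([np.cos(A),np.sin(A)]);v=np.array([-u[1],u[0]])
    w=np.r_[C+lx*u+ly*v,z]-s["ee_pos"]; th=np.arctan2(M[1,0],M[0,0])
    print("shift mm",(M.T@w*1000).round(1),"turn deg",np.degrees(th-A).round(2),"lane tcp",lane(s["ee_pos"],A,C).round(4),"z",s["ee_pos"][2].round(4),"t",s["time_s"],"F",s["force"].round(2),"w",s["width"].round(4))
if __name__=="__main__": towards(*map(float,sys.argv[1:4]))
E
python3 go.py -.1 0 .253
```

```text
Traceback (most recent call last):
  File "go.py", line 11, in <module>
    if __name__=="__main__": towards(*map(float,sys.argv[1:4]))
                             ~~~~~~~^^^^^^^^^^^^^^^^^^^^^^^^^^^
  File "go.py", line 10, in towards
    print("shift mm",(M.T@w*1000).round(1),"turn deg",np.degrees(th-A).round(2),"lane tcp",lane(s["ee_pos"],A,C).round(4),"z",s["ee_pos"][2].round(4),"t",s["time_s"],"F",s["force"].round(2),"w",s["width"].round(4))
                                                                                                                                                                                                  ^^^^^^^^^^^^^^^^
AttributeError: 'float' object has no attribute 'round'
```

```bash
sed -i 's/s\["width"\].round(4)/round(s["width"],4)/' go.py; python3 go.py -.1 0 .253
```

```text
shift mm [182.3 -65.5  -0.2] turn deg -0.29 lane tcp [-0.2826 -0.0646] z 0.2526 t 0.9333 F [ 0.67 -0.12 -0.75] w 0.0501
```

Request:
play_rows(
  commands=[
    [18,-7,0,0,50],
    [40,-15,0,0,50],
    [65,-24,0,0,50],
    [90,-33,0,0,50],
    [115,-42,0,0,50],
    [140,-50,0,0,50],
    [160,-58,0,0,50],
    [175,-63,0,0,50],
    [182,-65,0,0,50],
    [182,-65,0,0,50],
  ],
)

```text
time_s: 1.77
ee_pos: [0.4662, 0.0796, 0.2524]
tcp_rot: [0.78, -0.626, 0.0, 0.002]
force: [0.7, -0.3, 0.4]
width: 0.0503
```

```bash
python3 - <<'E'
from h import *
s,_=snap("wrist","pics/w1.png");print(s["ee_pos"],s["tcp_rot"].round(4).tolist(),abs(s["joint_vel"]).max())
np.savez("w1.npz",ee_pos=s["ee_pos"],tcp_rot=s["tcp_rot"])
E
```

```text
[0.46623231 0.07963485 0.25237546] [0.7801, -0.6257, 0.0001, 0.0016] 0.03903649804297076
```

View pics/w1.png

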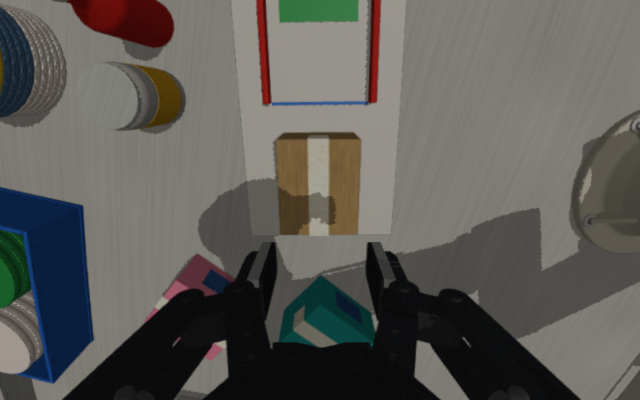

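The wrist view shows the brown carton nearly square to the lane: top corners about (276,139), (361,139), (359,235), (278,235). The blue line runs (272,103)-(368,103). The left rail goes from (264,104) to (259,0), the right rail from (375,104) to (380,0).

```bash
python3 - <<'E'
from h import *
s=dict(np.load("w1.npz"));im=cv2.imread("pics/w1.png");hsv=cv2.cvtColor(im,cv2.COLOR_BGR2HSV).astype(int)
H,S,V=[hsv[...,i] for i in range(3)]
def line(pts,z):
    w=toworld("wrist",pts,z,s)[:,:2];vx,vy,x,y=cv2.fitLine((w*1000).astype(np.float32),cv2.DIST_HUBER,0,.01,.01).ravel()
    if vy>0: vx,vy=-vx,-vy
    return np.arctan2(vy,vx),np.array([x,y])/1000
red=((H<8)|(H>172))&(S>120)
L=[];Rr=[];cl=[];cr=[]
for r in range(10,95):
    a=np.where(red[r,240:300])[0]+240;b=np.where(red[r,340:400])[0]+340
    if len(a):L.append((a.max(),r))
    if len(b):Rr.append((b.min(),r))
br=(H>8)&(H<25)&(S>60)
for r in range(145,232):
    a=np.where(br[r,265:375])[0]+265
    if len(a)>20: cl.append((a.min()-.5,r));cr.append((a.max()+.5,r))
# rail inner faces: visible inner base edge for the rail on far side; check both z
for n,p,z in[("railL",L,.006),("railR",Rr,.006),("railLtop",L,.026),("railRtop",Rr,.026),("carL",cl,.076),("carR",cr,.076)]:
    a,o=line(p,z);print(n,len(p),p[0],p[-1],a.round(4),o.round(4))
q=toworld("wrist",[(272,103),(368,103)],.006,s);print("blue",q.round(4))
q=toworld("wrist",[(276,138.5),(361,138.5),(359,235),(278,235)],.076,s);print("car",q.round(4),q.mean(0))
aL,oL=line(L,.006);aR,oR=line(Rr,.006);cL,pL=line(cl,.076);cR,pR=line(cr,.076)
A=(aL+aR)/2;v=np.array([-np.sin(A),np.cos(A)])
print("A",A,"gap",v@(oL-oR),"carton w",v@(pL-pR),"carton off",v@((pL+pR)-(oL+oR))/2,"rel angles",cL-A,cR-A)
m=toworld("wrist",[(320,103)],.006,s)[0,:2];ctr=v*(v@(oL+oR)/2)+(m@[np.cos(A),np.sin(A)]+.02)*np.array([np.cos(A),np.sin(A)]);print("lane C",ctr)
E
```

```text
railL 85 (np.int64(265), 10) (np.int64(269), 94) -1.3433 [ 0.5584 -0.042 ]
railR 85 (np.int64(372), 10) (np.int64(369), 94) -1.3412 [ 0.4397 -0.0672]
railLtop 85 (np.int64(265), 10) (np.int64(269), 94) -1.3433 [ 0.5544 -0.0398]
railRtop 85 (np.int64(372), 10) (np.int64(369), 94) -1.3412 [ 0.4421 -0.0636]
carL 87 (np.float64(274.5), 145) (np.float64(279.5), 231) -1.3428 [0.509  0.1079]
carR 87 (np.float64(360.5), 145) (np.float64(357.5), 231) -1.3485 [0.4238 0.0805]
blue [[ 0.5422  0.0159  0.006 ]
 [ 0.4268 -0.0097  0.006 ]]
car [[0.5213 0.0464 0.076 ]
 [0.4357 0.0275 0.076 ]
 [0.4092 0.1346 0.076 ]
 [0.5006 0.1548 0.076 ]] [0.46671515 0.09084781 0.076     ]
A -1.3422418 gap 0.12132704 carton w 0.0891771 carton off 0.0019880198 rel angles -0.0005134344 -0.006244302
lane C [ 0.49003142 -0.01600457]
```

Carton measures about 2 mm off centre and square within 0.01 rad, so it can go straight in. I'll go behind it and down.

```bash
sed -i 's/^A=.*/A=-1.342;C=np.array([.490,-.016])/' go.py; python3 go.py -.205 0.002 .058; python3 -c "
from go import *
print(lane([.4667,.0908]))"
```

```text
shift mm [-106.    -3.1  194.3] turn deg -0.54 lane tcp [-0.0994 -0.0016] z 0.2524 t 1.8167 F [ 0.56 -0.2   0.09] w 0.0499
[-0.10930137  0.00153001]
```

Request:
play_rows(
  commands=[
    [-20,-1,0,-0.5,50],
    [-45,-2,0,-0.5,50],
    [-70,-3,0,-0.5,50],
    [-90,-3,5,-0.5,50],
    [-102,-3,20,-0.5,50],
    [-106,-3,40,-0.5,50],
    [-106,-3,65,-0.5,50],
    [-106,-3,85,-0.5,50],
    [-106,-3,97,-0.5,50],
    [-106,-3,100,-0.5,50],
  ],
)

```text
time_s: 2.65
ee_pos: [0.4435, 0.1845, 0.1499]
tcp_rot: [0.783, -0.622, -0.001, 0.003]
force: [-0.9, 0.2, 0.3]
width: 0.0499
```

Request:
play_rows(
  commands=[
    [0,0,10,0,50],
    [0,0,25,0,50],
    [0,0,42,0,50],
    [0,0,58,0,50],
    [0,0,72,0,50],
    [0,0,82,0,50],
    [0,0,89,0,50],
    [0,0,93,0,50],
    [0,0,94,0,50],
    [0,0,94,0,50],
  ],
)

```text
time_s: 3.48
ee_pos: [0.4432, 0.1844, 0.0564]
tcp_rot: [0.783, -0.621, -0.001, 0.003]
force: [-0.1, 0.4, -0.2]
width: 0.0504
```

```bash
python3 go.py .057 .001 .058
```

```text
shift mm [262.8  -0.9  -0.9] turn deg 0.05 lane tcp [-2.058e-01 -2.000e-04] z 0.0564 t 3.4833 F [-0.13  0.4  -0.21] w 0.0504
```

Request:
play_rows(
  commands=[
    [4,0,0,0,50],
    [8,0,0,0,50],
    [12,0,0,0,50],
    [15,0,0,0,50],
    [18,0,0,0,50],
    [21,0,0,0,50],
    [24,0,0,0,50],
    [27,0,0,0,50],
    [30,0,0,0,50],
    [33,0,0,0,50],
  ],
)

```text
time_s: 4.32
ee_pos: [0.4508, 0.1524, 0.0565]
tcp_rot: [0.783, -0.622, -0.001, 0.003]
force: [-0.3, 2.3, -0.3]
width: 0.0502
```

Request:
play_rows(
  commands=[
    [3,0,0,0,50],
    [7,0,0,0,50],
    [11,0,0,0,50],
    [15,0,0,0,50],
    [19,0,0,0,50],
    [23,0,0,0,50],
    [27,0,0,0,50],
    [30,0,0,0,50],
    [33,0,0,0,50],
    [35,0,0,0,50],
  ],
)

```text
time_s: 5.15
ee_pos: [0.4588, 0.1179, 0.0565]
tcp_rot: [0.783, -0.622, -0.001, 0.003]
force: [-0.2, 2.0, -0.4]
width: 0.0499
```

```bash
python3 - <<'E'
from h import *
s,_=snap("top","pics/t2.png")
im=cv2.imread("pics/t2.png");st,w=snap("wrist","pics/w2.png")
np.savez("w2.npz",ee_pos=st["ee_pos"],tcp_rot=st["tcp_rot"])
a=cv2.resize(im[180:285,220:400],None,fx=3.5,fy=3.5,interpolation=cv2.INTER_CUBIC)
b=cv2.resize(w[:,:,::-1],(352,220));o=np.zeros((600,640,3),np.uint8);o[:a.shape[0],:a.shape[1]]=a;o[375:595,:352]=b;cv2.imwrite("pics/v2.png",o)
E
python3 go.py .057 .001 .058
```

```text
shift mm [194.3  -1.   -1. ] turn deg 0.03 lane tcp [-1.373e-01 -1.000e-04] z 0.0565 t 5.25 F [-0.85  0.48  0.28] w 0.0502
```

View pics/v2.png

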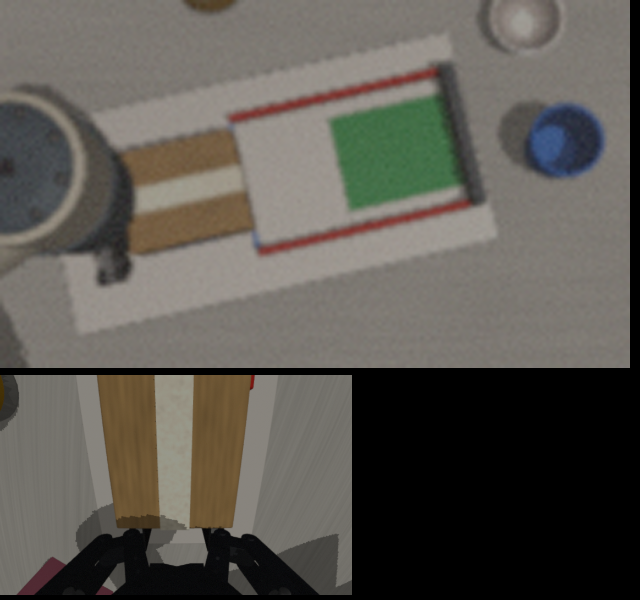

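The carton's front is at the mouth. Crop front corners are (236,130) and (252,230), rail ends (230,117) and (262,252). I'll quantify offset and skew.

```bash
cat > chk.py <<'E'
from go import *
def carton(wf,pf,r0,r1):
    s=dict(np.load(wf));im=cv2.imread(pf);H,S,V=[cv2.cvtColor(im,cv2.COLOR_BGR2HSV)[...,i].astype(int) for i in range(3)]
    br=(H>8)&(H<25)&(S>60);o=[]
    cl=[];cr=[]
    for r in range(r0,r1):
        a=np.where(br[r,120:520])[0]+120
        if len(a)>20: cl.append((a.min()-.5,r));cr.append((a.max()+.5,r))
    for p in(cl,cr):
        w=np.array([lane(q) for q in toworld("wrist",p,.076,s)]);k=np.polyfit(w[:,0],w[:,1],1);o.append((np.arctan(k[0]),np.median(w[:,1]),w[:,0].min(),w[:,0].max()))
    print(np.round(o,4),"off",(o[0][1]+o[1][1])/2)
if __name__=="__main__":
    carton("w2.npz","pics/w2.png",10,245)
    f=lambda a:(np.array(a,float)+.5)/3.5-.5+[220,180]
    for p,z in((((236,130),(252,230)),.076),(((230,117),(262,252)),.026)): print([lane(q).round(4) for q in toworld("top",f(p),z)])
E
python3 chk.py
```

```text
[[-0.0004  0.0461 -0.1091 -0.0267]
 [-0.0005 -0.0421 -0.1094 -0.0267]] off 0.0019792101293317627
[array([-0.0132,  0.0422]), array([-0.0185, -0.0468])]
[array([-0.0179,  0.0617]), array([-0.016 , -0.0656])]
```

Square and within about 2 mm of centre in both views, leaving 12 mm of clearance per side. Continuing at about 50 mm/s.

Request:
play_rows(
  commands=[
    [3,0,0,0,50],
    [7,0,0,0,50],
    [11,0,0,0,50],
    [16,0,0,0,50],
    [21,0,0,0,50],
    [26,0,0,0,50],
    [31,0,0,0,50],
    [36,0,0,0,50],
    [41,0,0,0,50],
    [45,0,0,0,50],
  ],
)

```text
time_s: 6.08
ee_pos: [0.469, 0.0733, 0.0566]
tcp_rot: [0.783, -0.622, -0.001, 0.003]
force: [-0.3, 1.9, -1.0]
width: 0.05
```

Request:
play_rows(
  commands=[
    [4,0,0,0,50],
    [8,0,0,0,50],
    [13,0,0,0,50],
    [18,0,0,0,50],
    [23,0,0,0,50],
    [28,0,0,0,50],
    [33,0,0,0,50],
    [38,0,0,0,50],
    [42,0,0,0,50],
    [45,0,0,0,50],
  ],
)

```text
time_s: 6.92
ee_pos: [0.4793, 0.0289, 0.0567]
tcp_rot: [0.783, -0.622, -0.001, 0.003]
force: [-0.2, 0.7, -1.3]
width: 0.0499
```

```bash
python3 go.py .055 .000 .058; python3 - <<'E'
from h import *
st,w=snap("wrist","pics/w3.png");np.savez("w3.npz",ee_pos=st["ee_pos"],tcp_rot=st["tcp_rot"])
import chk; chk.carton("w3.npz","pics/w3.png",10,245)
E
```

```text
shift mm [101.2  -0.3  -1. ] turn deg -0.01 lane tcp [-0.0462 -0.0003] z 0.0567 t 6.9167 F [-0.16  0.66 -1.28] w 0.0499
[[-0.0016  0.0458 -0.0181  0.0644]
 [-0.0009 -0.0424 -0.0184  0.0644]] off 0.001738524527814523
```

Request:
play_rows(
  commands=[
    [4,0,0,0,50],
    [8,0,0,0,50],
    [13,0,0,0,50],
    [18,0,0,0,50],
    [23,0,0,0,50],
    [28,0,0,0,50],
    [33,0,0,0,50],
    [38,0,0,0,50],
    [42,0,0,0,50],
    [45,0,0,0,50],
  ],
)

```text
time_s: 7.8
ee_pos: [0.4896, -0.0158, 0.0569]
tcp_rot: [0.783, -0.622, -0.001, 0.003]
force: [-0.3, 1.5, -1.4]
width: 0.0498
```

Request:
play_rows(
  commands=[
    [4,0,0,0,50],
    [8,0,0,0,50],
    [13,0,0,0,50],
    [18,0,0,0,50],
    [23,0,0,0,50],
    [28,0,0,0,50],
    [33,0,0,0,50],
    [37,0,0,0,50],
    [40,0,0,0,50],
    [42,0,0,0,50],
  ],
)

```text
time_s: 8.63
ee_pos: [0.4992, -0.0571, 0.057]
tcp_rot: [0.783, -0.622, -0.001, 0.004]
force: [-0.3, 2.1, -0.7]
width: 0.0499
```

```bash
python3 go.py .058 .000 .058; python3 - <<'E'
from h import *
st,w=snap("wrist","pics/w4.png");np.savez("w4.npz",ee_pos=st["ee_pos"],tcp_rot=st["tcp_rot"])
import chk; chk.carton("w4.npz","pics/w4.png",10,245)
E
```

```text
shift mm [15.9 -0.4 -1. ] turn deg -0.04 lane tcp [ 0.0421 -0.0004] z 0.057 t 8.6333 F [-0.28  2.1  -0.71] w 0.0499
[[-0.0022  0.0456  0.0701  0.1529]
 [-0.0003 -0.0426  0.0697  0.1528]] off 0.001512042597977454
```

View pics/w4.png

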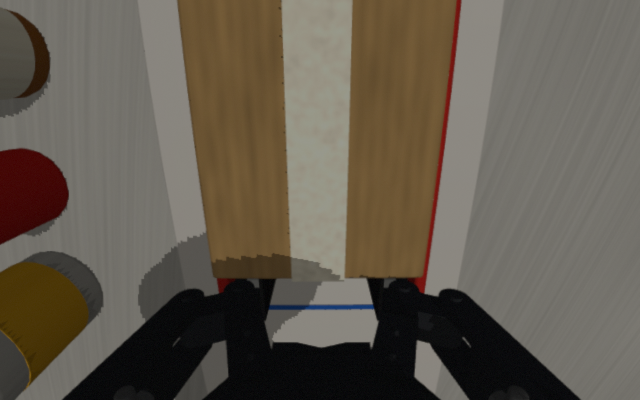

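The carton's rear edge is at row 277, the blue line behind it at row 307, with rails on both sides. About 15 mm remain, which I'll take slowly while watching the force.

Request:
play_rows(
  commands=[
    [1,0,0,0,50],
    [2,0,0,0,50],
    [3.5,0,0,0,50],
    [5,0,0,0,50],
    [6.5,0,0,0,50],
    [8,0,0,0,50],
    [9,0,0,0,50],
    [10,0,0,0,50],
    [11,0,0,0,50],
    [12,0,0,0,50],
  ],
)

```text
time_s: 9.52
ee_pos: [0.502, -0.0691, 0.0571]
tcp_rot: [0.783, -0.622, -0.001, 0.004]
force: [-0.5, 1.0, -0.6]
width: 0.0501
```

Request:
play_rows(
  commands=[
    [0.5,0,0,0,50],
    [1,0,0,0,50],
    [1.5,0,0,0,50],
    [2,0,0,0,50],
    [2.5,0,0,0,50],
    [3,0,0,0,50],
    [3.5,0,0,0,50],
    [4,0,0,0,50],
    [4.5,0,0,0,50],
    [5,0,0,0,50],
  ],
)

```text
time_s: 10.35
ee_pos: [0.5031, -0.074, 0.0571]
tcp_rot: [0.783, -0.622, -0.001, 0.004]
force: [-0.4, 2.4, -1.0]
width: 0.0503
```

```bash
python3 go.py .058 .000 .058; python3 - <<'E'
from h import *
st,w=snap("wrist","pics/w5.png");np.savez("w5.npz",ee_pos=st["ee_pos"],tcp_rot=st["tcp_rot"])
import chk; chk.carton("w5.npz","pics/w5.png",10,270)
snap("top","pics/t5.png");im=cv2.imread("pics/t5.png")
cv2.imwrite("pics/v5.png",cv2.resize(im[180:285,270:400],None,fx=5,fy=5,interpolation=cv2.INTER_CUBIC))
E
```

```text
shift mm [-1.5 -0.4 -0.9] turn deg -0.04 lane tcp [ 0.0595 -0.0004] z 0.0571 t 10.35 F [-0.41  2.44 -1.04] w 0.0503
[[-0.0021  0.0456  0.0756  0.1702]
 [-0.001  -0.0426  0.0752  0.1701]] off 0.0014640404218966042
```

View pics/v5.png

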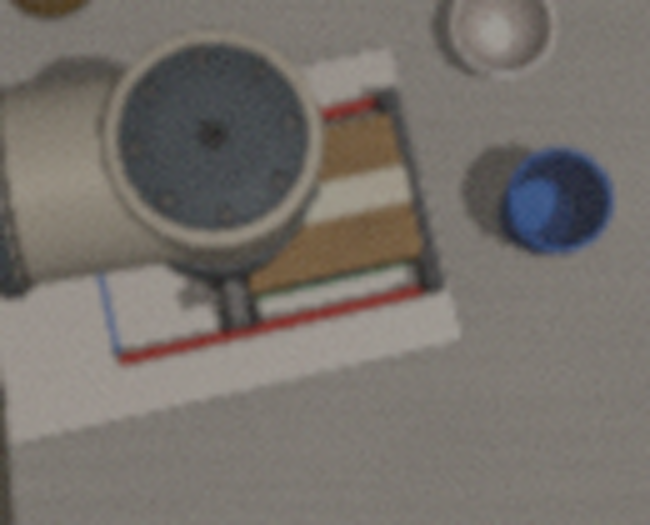

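The carton's front edge (crop 395-420, 115-260) is almost at the stop's face, but no contact force has shown yet. I'll creep forward a few mm more.

Request:
play_rows(
  commands=[
    [0.5,0,0,0,50],
    [1,0,0,0,50],
    [1.5,0,0,0,50],
    [2,0,0,0,50],
    [2.3,0,0,0,50],
    [2.6,0,0,0,50],
    [3,0,0,0,50],
    [3.3,0,0,0,50],
    [3.6,0,0,0,50],
    [4,0,0,0,50],
  ],
)

```text
time_s: 11.28
ee_pos: [0.5032, -0.0743, 0.0571]
tcp_rot: [0.783, -0.622, -0.003, 0.002]
force: [-7.3, 23.4, 9.0]
width: 0.0499
```

The force rose to about 25 N along the lane, so it is at the stop. Backing off straight, then up.

Request:
play_rows(
  commands=[
    [-2,0,0,0,50],
    [-4,0,0,0,50],
    [-7,0,0,0,50],
    [-11,0,0,0,50],
    [-16,0,0,0,50],
    [-22,0,0,0,50],
    [-29,0,0,0,50],
    [-36,0,0,0,50],
    [-42,0,0,0,50],
    [-45,0,0,0,50],
  ],
)

```text
time_s: 12.12
ee_pos: [0.4928, -0.0296, 0.0573]
tcp_rot: [0.783, -0.622, -0.003, 0.002]
force: [0.8, -0.1, -0.7]
width: 0.0497
```

Request:
play_rows(
  commands=[
    [0,0,-10,0,50],
    [0,0,-28,0,50],
    [0,0,-50,0,50],
    [-5,0,-75,0,50],
    [-15,0,-100,0,50],
    [-30,0,-120,0,50],
    [-50,0,-135,0,50],
    [-65,0,-145,0,50],
    [-75,0,-150,0,50],
    [-75,0,-150,0,50],
  ],
)

```text
time_s: 12.95
ee_pos: [0.477, 0.0449, 0.2086]
tcp_rot: [0.784, -0.621, -0.002, 0.001]
force: [-0.1, -0.8, 0.1]
width: 0.0504
```

Request:
play_rows(
  commands=[
    [-15,0,0,0,50],
    [-35,0,0,0,50],
    [-55,0,0,0,50],
    [-75,0,0,0,50],
    [-90,0,0,0,50],
    [-97,0,0,0,50],
    [-100,0,0,0,50],
    [-100,0,0,0,50],
    [-100,0,0,0,50],
    [-100,0,0,0,50],
  ],
)

```text
time_s: 13.78
ee_pos: [0.4543, 0.1415, 0.2087]
tcp_rot: [0.783, -0.621, -0.002, 0.001]
force: [0.2, -0.1, 0.0]
width: 0.05
```

```bash
python3 go.py 0 0 .2; python3 - <<'E'
from h import *
snap("top","pics/t6.png");im=cv2.imread("pics/t6.png")
cv2.imwrite("pics/v6.png",cv2.resize(im[140:285,220:400],None,fx=4,fy=4,interpolation=cv2.INTER_CUBIC))
E
```

```text
shift mm [161.5   1.    8.3] turn deg 0.04 lane tcp [-0.1615  0.001 ] z 0.2087 t 13.7833 F [ 0.15 -0.07  0.05] w 0.05
```

View pics/v6.png

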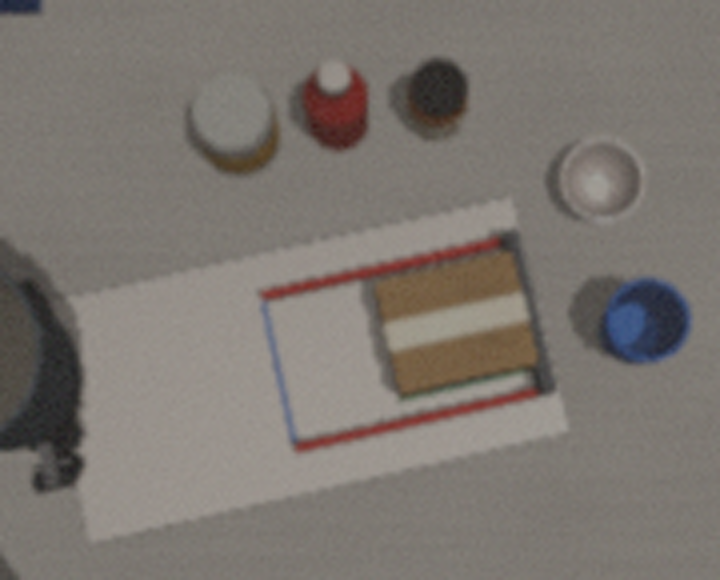

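The carton is on the green patch against the stop: top corners (376,282), (514,250), (538,365), (400,395). The rails and the loose things look unmoved and the gripper is clear. Last numeric check before handing in.

```bash
python3 - <<'E'
from go import *
f=lambda a:(np.array(a,float)+.5)/4-.5+[220,140]
L=lambda p,z:np.array([lane(q) for q in toworld("top",f(p),z)])
c=L([(376,282),(514,250),(538,365),(400,395)],.076);r=L([(263,295),(503,242),(540,393),(297,447)],.026)
for q in(c,r): v=q[1]-q[0]+q[2]-q[3];print(q.mean(0).round(4),np.arctan2(v[1],v[0]).round(3))
E
```

```text
[ 0.1254 -0.0008] -0.005
[ 0.0814 -0.0025] -0.008
```

```bash
python3 -c "
from bench import robot
print(robot.close_job())"
```

```text
the job is handed in; nothing more can be done
None
```

The carton is home at the end stop, and I handed the job in at about 13.8 s of the 67 s allowed.

**What I did:** The brown carton stood almost square already, about 2 mm off centre and within 0.01 rad, so no squaring up was needed. I pushed it straight down the lane at about 50 mm/s with both fingertips, which stayed above the tops of the rails. I slowed near the end and stopped when the force rose from about 2 N to about 25 N at the end stop. Then I backed off and lifted the gripper clear.

**Last checks:**
- **Position:** in the top camera the carton's centre is at lane x ≈ 0.125 m (home is 0.125). It is within about 2 mm of the centre line and within about 0.01 rad of the lane's direction.
- **Surroundings:** in the last picture the rails, bottles, bowl and cup look unmoved, and the wrist reads no outside force. That picture did not take in the turner, so I didn't check it at the end, though the arm never went near it.
- **Disagreement:** the wrist camera put the carton about 1.5 mm to one side while the top camera put it near zero. That is within the calibration error and well inside the 14 mm allowed.

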